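# Get the colour meter out of its case and onto the test panel

### The job

First take the paint tin off the lid of the instrument case and stand it upright in the steel drip tray. Then open the case lid past its balance point so that it stays open by itself, lift out the colour meter and set it down gently, display up, centred and lengthwise on the grey test panel. Do not knock over or shift any of the other things.

Things in the scene. Friction and masses are not known exactly. Their poses are not given: they have to be found in the camera images.
- case: Fixed black instrument case, 160 mm deep (its x) by 210 mm wide (its y), walls 6 mm, base 60 mm high, 85.5 mm high with the lid shut. Origin: centre of the underside on the bench; z up. The lid is hinged along its +x (far) top edge; its -x side is the front.
- lid (a joint): Angle of the case lid, rad: 0 shut, 1.95 fully open against its stop, when it leans back beyond the hinge. No spring and hardly any friction: it balances near 1.33 rad: below that it falls shut, above about 1.4 rad it falls open by itself and stays. The lid weighs 0.35 kg; it is a 25 mm deep shell, 160 by 210 mm.
- lid_hinge (a point): Point on the lid's hinge axis at the middle of the case's far rim, 60.5 mm above the bench; its axes turn with the lid (y along the hinge; with the lid shut they are the case's axes).
- lid_handle (a point): Centre of the steel bar handle on top of the lid: a 10 mm round bar, 90 mm long, parallel to the hinge (lid y), on two legs at its ends, its axis 35 mm off the lid's outer face (60 mm above the hinge with the lid shut) and 148 mm in front of the hinge, 12 mm from the lid's front edge. Moves with the lid and ends up on the lid's far side.
- tin_center (a point): Centre (half-way up) of the plain steel paint tin with a black band, 54 mm diameter, 85 mm tall, about 0.35 kg, that stands on the shut lid behind the handle. z is its upright axis.
- meter_center (a point): Centre (half-way up) of the grey hand-held colour meter in the case: 46 mm wide (its x, parallel flat sides to grip), 140 mm long (its y), 50 mm tall, about 0.4 kg; the top steps down from 50 to 30 mm for the last 35 mm at its +y end. The display is on top (+z). It lies on the case floor, 6 mm above the bench, roughly along the case; between it and the case's +y end a fixed round white tile holder (32 mm diameter, 24 mm above the bench) stands at 80 mm along the case's y.
- tray: Fixed low steel drip tray, 150 mm (x) by 190 mm (y), rim 14 mm high, walls and floor 4 mm thick. Origin: centre of the underside. A toner bottle already stands in its +y half.
- panel: Fixed flat grey painted test panel lying on the bench, 100 mm (x) by 190 mm (y, its length), 4 mm thick. Origin: centre of the underside.
- panel_top (a point): Centre of the test panel's upper face, 4 mm above the bench.
- bottle_a_center (a point): Bystander, to be left alone. Upright black toner bottle with white spout, 46 mm diameter, 140 mm tall, standing in the tray; not part of the job. Point at its centre, half-way up.
- bottle_b_center (a point): Bystander, to be left alone. Upright black toner bottle with white spout, 52 mm diameter, 150 mm tall, beside one long edge of the test panel. Point at its centre, half-way up.
- can_a_center (a point): Bystander, to be left alone. Upright paint can, 68 mm diameter, 100 mm tall, beside the other long edge of the test panel. Point at its centre, half-way up.
- tape_center (a point): Bystander, to be left alone. Bare ring-shaped roll of masking tape lying flat, 90 mm outside diameter, 36 mm tall, in front of the case. Point at its centre, half-way up.
- can_b_center (a point): Bystander, to be left alone. Upright paint can, 72 mm diameter, 90 mm tall, at the back. Point at its centre, half-way up.
- cup_center (a point): Bystander, to be left alone. White plastic mixing cup standing open at the back, 80 mm diameter at the rim, 100 mm tall. Point at its centre, half-way up.
Things that resemble listed ones, but are neither listed nor needed, are in the scene too. What is shaped like the part that bears tin_center but red is not meant. Of the things that look like the tray, the larger one is meant.

How it is judged:
On the way, in this order (a step that is already met when the one before it is completed fails the run):
1. the tin stands upright in the tray, let go (x of tin_center in the frame of tray between -0.048 and 0.048 m and y of tin_center in the frame of tray between -0.068 and 0.068 m and z of tin_center in the frame of tray between 0.038 and 0.056 m and angle between tin_center's own z axis and vertical below 0.1 rad and contact force between the fingers and tin below 0.1 N), for 0.2 s.
2. the lid stays open by itself, not touched (value of joint lid above 1.7 rad and contact force between each of the arm, the fingers and lid below 0.1 N), for 0.2 s.
At the end, for the whole second after the job is handed in: The tin stands upright (within 0.1 rad) on the tray's floor, wholly within its rim; the lid is open beyond 1.7 rad by itself; the meter rests flat on the test panel, display up, its centre within 20 mm of the panel's centre and its length within 0.2 rad of the panel's length; both are at rest (x of tin_center in the frame of tray between -0.048 and 0.048 m and y of tin_center in the frame of tray between -0.068 and 0.068 m and z of tin_center in the frame of tray between 0.038 and 0.056 m and angle between each of tin_center, meter_center's own z axis and vertical below 0.1 rad and value of joint lid above 1.7 rad and horizontal distance between meter_center and panel_top below 0.02 m and angle between the y axis of meter_center and the y axis of panel, either way round below 0.2 rad and z of meter_center in the frame of panel between 0.022 and 0.036 m and linear speed of each of meter, tin below 0.02 m/s); the robot touches nothing.
It fails at once if another thing on the bench is shifted by more than 30 mm (distance of any of bottle_a_center, bottle_b_center, can_a_center, tape_center, can_b_center, cup_center from where it was at the start of the episode above 0.03 m).
It fails at once if another thing is knocked over (angle between any of bottle_a_center, bottle_b_center, can_a_center, tape_center, can_b_center, cup_center's own z axis and vertical above 0.5 rad).
It fails at once if the tin is tipped over (angle between tin_center's own z axis and vertical above 0.7 rad).
It fails at once if the meter is let go in the air, more than about 15 mm above the panel (contact force between the fingers and meter below 0.1 N and horizontal distance between meter_center and panel_top below 0.12 m and z of meter_center in the frame of panel above 0.044 m).
It also fails if it takes over 67 s, if anything falls off the work surface, if the arm or the gripper's body presses on something with over 40 N, if the wrist force passes 120 N, or if a joint passes its speed limit or range.

### The arm

A 7-joint arm with a two-finger parallel gripper is mounted at the origin on the work surface. World frame = base frame: x ahead of the robot, y to its left, z up, the work surface at z = 0. Lengths are in m, angles in rad, forces in N, time in s.
With the tool pointing down it reaches from about 0.4 to 0.85 m from the base axis. Payload 10.4 kg.
Tool frame: the origin (TCP) lies midway between the tips of the shut fingers; the grasp point (between the pads) lies hold_point_z behind it (hold_point_z is the distance from the TCP to the grasp point, in m); z points along the fingers, y is the line along which they close (so a half turn about z gives the same grasp; the last joint's range is limited). The gripper opens to 87 mm and grips with 3 to 60 N. Pads are 19 mm wide; open, the fingers measure 117 mm over their backs; the gripper's body (75 mm by 190 mm) begins 51 mm behind the grasp point.
Start: joints at [-0.023, 0.332, -0.065, 1.46, 0.022, 1.35, -0.088], TCP at [0.625, 0, 0.223] pointing down, gripper open.
Joint ranges: [-2.6, 2.6], [-0.5, 2.12], [-1.47, 1.34], [0.16, 2.42], [-1.27, 4.41], [0.06, 2.06], [-2.6, 2.6]. Speed limits (rad/s): [2.22, 2.22, 2.79, 2.79, 3.14, 3.14, 3.14].

### API

Orientations are given as a unit quaternion [x, y, z, w].
In Python, from bench import * gives the robot as it stands. The module is installed in compiled form; this text tells all that it offers.
- The arm moves only by the tool drive_tool, never from a script. Its argument "increments" is a list of rows, each a list of 6 numbers: the shift along the tool's x, y, z scaled (see below), then the turn, a rotation vector about the tool's x, y, z scaled (see below). In form: [[dx, dy, dz, rx, ry, rz], ...]. A call has exactly 5 rows; each row is the pose to reach, as a shift and turn from the pose commanded when the call began, along the tool's axes at that moment; what a row does not reach only later rows make up. The controller multiplies each number of a shift by 300 mm and each number of a turn by pi/4 rad. A row lasts 1/12 s, in which the tool goes at most 41.7 mm and 7.16 degrees, less where a joint would pass 70% of its speed; a pose out of reach is approached as far as the arm can. A call with a number of a shift or a turn outside -1 to 1 is refused whole. A call with a gripper value outside its range is refused whole. "claw" is the closure, from 0 (fully open) to 1 (shut), set as the call begins (left out, the last holds). The fingers move at their own pace and stop on an object; "force" is the grip in N (left out, the last holds). Time passes only in rows, so rows that repeat a pose let the fingers close, or fill a call up. It gives the time, the measured TCP pose, the force, the opening and the grip force at its end, in the units of the state.
- read_state(): the state, without advancing time (a new reading comes with each control period).
- camera(name): name is "scene" or "side" or "wrist"; returns the picture (400x640x3 uint8, blue, green, red); there is no depth.
- get_calibration(name): a dict with "K" (3x3 intrinsics, pixels), "k1" (the pictures are not rectified: a ray, as slopes to the right and down, at radius r is drawn at 1 + k1 r^2 times it, then the intrinsics apply), "position" and "rotation" of the camera in the world. Camera axes: x right, y down, z forward; pixel columns grow to the right and rows downward; lengths in m; the calibration is good to about 2 mm. A picture is of the moment at which its call begins: read the wrist's pose just before it. get_calibration takes no time and is no camera call; for the wrist camera it gives the pose at the moment of the call.
- close_job(): hands the job in; it is judged then, once.
The state is a dict: "time": time; "joint_positions": joint angles; "joint_vel": joint speeds; "joint_torque": joint torques, N m; "ee_pos": TCP position; "eef_rot": TCP orientation; "ft_force": force on the tool from outside, world axes, zero at the start; "torque": the same for the moment, N m; "width": finger opening in m; "grip_force": force on a finger pad.
Only numpy, scipy, OpenCV 4.12 (cv2) and the standard library are available. Lean on these libraries where they do the work, as an engineer would, in place of code of your own. Each camera call takes 0.05 s, during which the arm holds its last target. There are 200 camera calls.

## Working session

There is one attempt and no reset: what is moved stays moved. The work goes in short steps, Python scripts to look and compute and a tool call to move; the robot and the scene stay as the last step left them, time stands still between calls to the robot, and variables do not carry over. Pictures are saved under pics/ and viewed, at most 10 in all, crops included, and the job is handed in when it is done.

Besides the shell and the picture viewer there is one more tool, called after "Request:" as name(argument=value, ...) on one line, values as JSON. drive_tool: Moves the arm, as the interface text tells. Its arguments: {"type":"object","properties":{"increments":{"type":"array","items":{"type":"array","items":{"type":"number"}}},"claw":{"type":"number"},"force":{"type":"number"}},"required":["increments"]}

View pics/scene0.png

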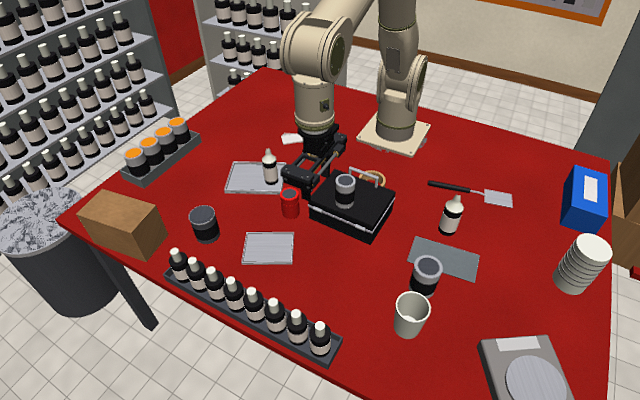

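View pics/side0.png

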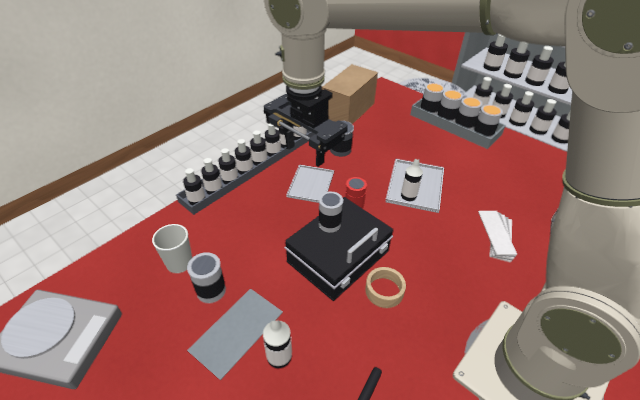

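```bash
python3 - <<'E'
from h import *
def crop(n,x,y,w,h,k):
    im=cv2.imread(f"pics/{n}0.png")[y:y+h,x:x+w]
    im=cv2.resize(im,None,fx=k,fy=k,interpolation=cv2.INTER_CUBIC)
    for i in range(0,w,20):
        cv2.line(im,(i*k,0),(i*k,6),(0,255,255),1);
        if i%40==0: cv2.putText(im,str(x+i),(i*k,18),0,.4,(0,255,255),1)
    for j in range(0,h,20):
        cv2.line(im,(0,j*k),(6,j*k),(0,255,255),1); cv2.putText(im,str(y+j),(8,j*k+4),0,.35,(0,255,255),1)
    cv2.imwrite(f"pics/{n}0c.png",im)
crop("scene",220,140,266,160,3)
crop("side",180,150,266,200,3)
E
```

```text
(no output)
```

View pics/scene0c.png

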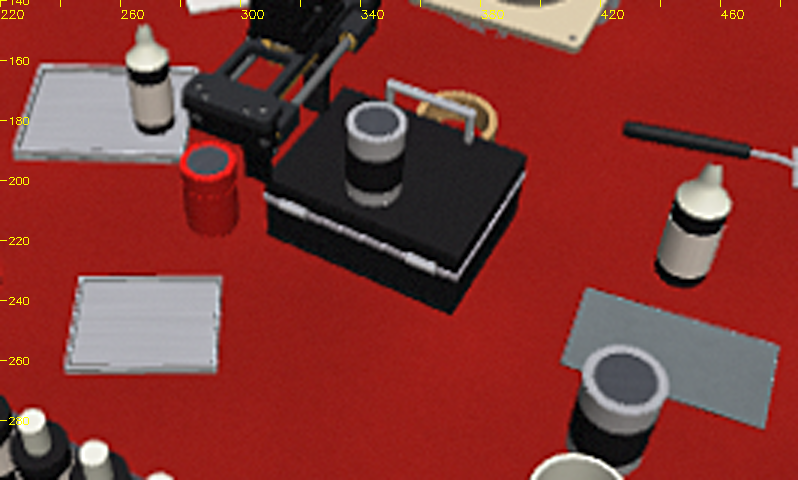

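View pics/side0c.png

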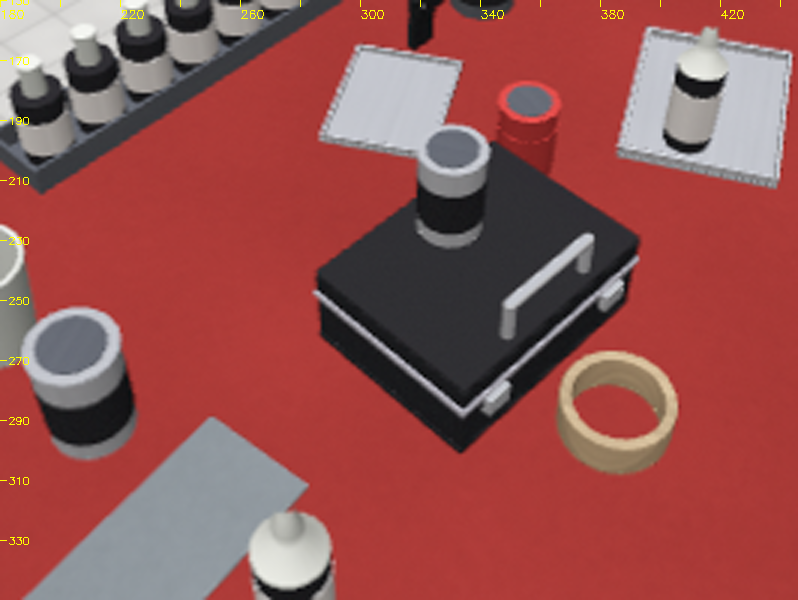

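```bash
python3 - <<'E'
from h import *
np.set_printoptions(precision=4,suppress=True)
cs,cd=get_calibration("scene"),get_calibration("side")
S=lambda x,y:(220+x/3,140+y/3)
D=lambda x,y:(180+x/3,150+y/3)
def show(name,c,f,pts,z):
    print(name,*[onz(c,*f(*p),z)[:2] for p in pts])
show("lid scene -x-y,-x+y",cs,S,[(345,88),(525,157)],.0855)
show("base scene +x-y,+x+y,-x+y",cs,S,[(270,235),(450,313),(518,210)],0)
show("lid side +x-y,-x-y,-x+y,+x+y",cd,D,[(495,145),(638,240),(462,393),(318,270)],.0855)
show("base side -x+y,+x+y",cd,D,[(460,452),(322,335)],0)
show("tin scene",cs,S,[(377,121)],.1705);show("tin side",cd,D,[(453,149)],.1705)
show("handle sc",cs,S,[(390,84),(473,107)],.1255);show("handle sd",cd,D,[(508,304),(590,238)],.1255)
show("tray sc",cs,S,[(40,65),(14,157),(184,158)],.014);show("tray sd",cd,D,[(650,28),(790,53),(777,180),(619,151)],.014)
show("panel sc",cs,S,[(587,289),(778,346),(765,428),(562,362)],.004)
show("panel sd",cd,lambda*a:a,[(250,290),(282,312),(222,377),(189,350)],.004)
show("botA base sc",cs,S,[(155,125)],.004+.0);show("botA sd",cd,D,[(687,140)],.004)
show("botB shoulder sc",cs,S,[(680,268)],.0);show("botB top sd",cd,D,[(290,525)],.15);show("botB top sc",cs,S,[(711,170)],.15)
show("canA sc",cs,S,[(625,380)],.1);show("canA sd",cd,D,[(72,344)],.1)
show("tape sd",cd,D,[(617,396)],.036)
show("tape sc",cs,S,[(465,118)],.036)
show("red sd",cd,D,[(529,102)],.085)
show("botA top sc",cs,S,[(148,32)],.144);show("botA top sd",cd,D,[(709,33)],.144)
E
```

```text
lid scene -x-y,-x+y [ 0.3973 -0.0592] [0.4072 0.1468]
base scene +x-y,+x+y,-x+y [ 0.5508 -0.0658] [0.5578 0.1383] [0.3972 0.1467]
lid side +x-y,-x-y,-x+y,+x+y [ 0.5443 -0.0643] [ 0.3905 -0.0582] [0.3993 0.1489] [0.5568 0.1388]
base side -x+y,+x+y [0.4008 0.1443] [0.5578 0.1382]
tin scene [0.5152 0.0319]
tin side [0.5134 0.0315]
handle sc [ 0.4128 -0.0012] [0.4059 0.0863]
handle sd [0.408  0.0899] [ 0.4023 -0.0021]
tray sc [ 0.4534 -0.4353] [ 0.5938 -0.3624] [ 0.5076 -0.1971]
tray sd [ 0.5805 -0.3703] [ 0.4519 -0.4343] [ 0.3677 -0.265 ] [ 0.4968 -0.1971]
panel sc [0.4701 0.2467] [0.4523 0.4321] [0.5501 0.4422] [0.5655 0.2548]
panel sd [0.5614 0.2573] [0.4651 0.2466] [0.4496 0.4278] [0.5444 0.4393]
botA base sc [ 0.469  -0.2616]
botA sd [ 0.4625 -0.2634]
botB shoulder sc [0.3962 0.3211]
botB top sd [0.3872 0.3259]
botB top sc [0.4105 0.3203]
canA sc [0.6327 0.318 ]
canA sd [0.6292 0.3173]
tape sd [0.331  0.0434]
tape sc [0.3282 0.0538]
red sd [ 0.5575 -0.1282]
botA top sc [ 0.4751 -0.2506]
botA top sd [ 0.4605 -0.253 ]
```

Request:
drive_tool(increments=[[0.02, -0.07, 0, 0, 0, 0], [0.05, -0.18, 0, 0, 0, 0], [0.08, -0.29, 0, 0, 0, 0], [0.106, -0.369, 0, 0, 0, 0], [0.106, -0.369, 0, 0, 0, 0]], claw=0)

```text
time: 0.57
ee_pos: [0.5108, 0.0336, 0.2227]
eef_rot: [0.706, 0.708, -0.0, -0.0]
ft_force: [0.6, 1.4, 0.4]
width: 0.0867
grip_force: 0.0
```

Request:
drive_tool(increments=[[0, 0, 0.07, 0, 0, 0], [0, 0, 0.17, 0, 0, 0], [0, 0, 0.27, 0, 0, 0], [0, 0, 0.343, 0, 0, 0], [0, 0, 0.343, 0, 0, 0]])

```text
time: 0.98
ee_pos: [0.5116, 0.0313, 0.1151]
eef_rot: [0.707, 0.707, -0.003, -0.002]
ft_force: [-0.8, -0.4, 0.1]
width: 0.0869
grip_force: 0.0
```

Request:
drive_tool(increments=[[0, 0, 0, 0, 0, 0], [0, 0, 0, 0, 0, 0], [0, 0, 0, 0, 0, 0], [0, 0, 0, 0, 0, 0], [0, 0, 0, 0, 0, 0]], claw=1, force=25)

```text
time: 1.4
ee_pos: [0.515, 0.0319, 0.1208]
eef_rot: [0.707, 0.707, 0.001, 0.001]
ft_force: [0.7, -0.2, -0.8]
width: 0.0617
grip_force: 0.0
```

Request:
drive_tool(increments=[[0, 0, 0, 0, 0, 0], [0, 0, 0, 0, 0, 0], [0, 0, 0, 0, 0, 0], [0, 0, 0, 0, 0, 0], [0, 0, 0, 0, 0, 0]])

```text
time: 1.82
ee_pos: [0.5145, 0.0319, 0.1203]
eef_rot: [0.707, 0.707, 0.0, 0.0]
ft_force: [-3.3, 0.3, 5.8]
width: 0.0538
grip_force: 25.0
```

Request:
drive_tool(increments=[[0, 0, -0.05, 0, 0, 0], [0, 0, -0.1, 0, 0, 0], [0, 0, -0.18, 0, 0, 0], [0, 0, -0.25, 0, 0, 0], [0, 0, -0.25, 0, 0, 0]])

```text
time: 2.23
ee_pos: [0.516, 0.0321, 0.1982]
eef_rot: [0.707, 0.707, 0.002, 0.002]
ft_force: [2.0, 0.6, -4.5]
width: 0.0535
grip_force: 25.0
```

Request:
drive_tool(increments=[[-0.08, -0.01, -0.06, 0, 0, 0], [-0.2, -0.01, -0.13, 0, 0, 0], [-0.33, -0.02, -0.13, 0, 0, 0], [-0.46, -0.03, -0.13, 0, 0, 0], [-0.59, -0.03, -0.13, 0, 0, 0]])

```text
time: 2.65
ee_pos: [0.5042, -0.1469, 0.2325]
eef_rot: [0.707, 0.707, -0.0, -0.0]
ft_force: [1.0, -0.4, -4.5]
width: 0.0536
grip_force: 25.0
```

Request:
drive_tool(increments=[[-0.13, 0, 0, 0, 0, 0], [-0.26, -0.01, 0, 0, 0, 0], [-0.39, -0.02, 0, 0, 0, 0], [-0.52, -0.03, 0, 0, 0, 0], [-0.62, -0.038, 0, 0, 0, 0]])

```text
time: 3.07
ee_pos: [0.4922, -0.3345, 0.2317]
eef_rot: [0.708, 0.706, -0.001, -0.001]
ft_force: [-1.0, -0.2, -5.4]
width: 0.0539
grip_force: 25.0
```

Request:
drive_tool(increments=[[-0.07, 0, 0, 0, 0, 0], [-0.07, 0, 0, 0, 0, 0], [-0.07, 0, 0, 0, 0, 0], [-0.07, 0, 0, 0, 0, 0], [-0.07, 0, 0, 0, 0, 0]])

```text
time: 3.48
ee_pos: [0.4943, -0.3506, 0.2329]
eef_rot: [0.706, 0.708, 0.0, -0.001]
ft_force: [0.1, -0.1, -4.4]
width: 0.0536
grip_force: 25.0
```

Request:
drive_tool(increments=[[0, 0, 0.1, 0, 0, 0], [0, 0, 0.22, 0, 0, 0], [0, 0, 0.35, 0, 0, 0], [0, 0, 0.47, 0, 0, 0], [0, 0, 0.55, 0, 0, 0]])

```text
time: 3.9
ee_pos: [0.493, -0.3497, 0.065]
eef_rot: [0.706, 0.708, -0.0, -0.002]
ft_force: [-0.5, 0.1, -5.3]
width: 0.0533
grip_force: 25.0
```

Request:
drive_tool(increments=[[0, 0, 0.02, 0, 0, 0], [0, 0, 0.04, 0, 0, 0], [0, 0, 0.06, 0, 0, 0], [0, 0, 0.08, 0, 0, 0], [0, 0, 0.08, 0, 0, 0]])

```text
time: 4.32
ee_pos: [0.4943, -0.3522, 0.0449]
eef_rot: [0.707, 0.707, 0.0, 0.0]
ft_force: [-0.8, 0.1, -5.0]
width: 0.0532
grip_force: 25.0
```

Request:
drive_tool(increments=[[0, 0, 0.007, 0, 0, 0], [0, 0, 0.013, 0, 0, 0], [0, 0, 0.018, 0, 0, 0], [0, 0, 0.02, 0, 0, 0], [0, 0, 0.02, 0, 0, 0]])

```text
time: 4.73
ee_pos: [0.4941, -0.3523, 0.0389]
eef_rot: [0.707, 0.707, 0.0, 0.0]
ft_force: [0.2, 0.9, -2.6]
width: 0.0534
grip_force: 25.0
```

Touching; open, wait and rise.

Request:
drive_tool(increments=[[0, 0, 0, 0, 0, 0], [0, 0, 0, 0, 0, 0], [0, 0, 0, 0, 0, 0], [0, 0, 0, 0, 0, 0], [0, 0, 0, 0, 0, 0]], claw=0)

```text
time: 5.15
ee_pos: [0.4941, -0.3523, 0.0389]
eef_rot: [0.707, 0.707, 0.0, 0.0]
ft_force: [-0.3, -0.5, 0.1]
width: 0.0791
grip_force: 0.0
```

Request:
drive_tool(increments=[[0, 0, 0, 0, 0, 0], [0, 0, -0.08, 0, 0, 0], [0, 0, -0.2, 0, 0, 0], [0, 0, -0.33, 0, 0, 0], [0, 0, -0.46, 0, 0, 0]])

```text
time: 5.57
ee_pos: [0.4934, -0.352, 0.1781]
eef_rot: [0.707, 0.707, -0.0, -0.0]
ft_force: [1.5, -0.1, 0.2]
width: 0.0869
grip_force: 0.0
```

```bash
python3 - <<'E'
from h import *
np.set_printoptions(precision=4,suppress=True)
s=read_state();im=camera("wrist");c=get_calibration("wrist");cv2.imwrite("pics/w1.png",im)
print(s["ee_pos"],s["joint_positions"],proj(c,[.494,-.352,.089]), proj(c,[.468,-.258,.14]))
E
```

```text
[ 0.4934 -0.352   0.1781] [ 0.3803  0.3168  0.2024  1.5847 -0.066   1.2476  0.5939] [313.1307 198.5985] [267.8471  69.1693]
```

View pics/w1.png

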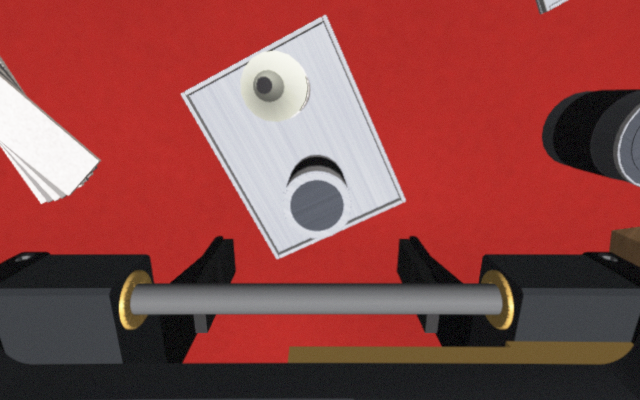

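Request:
drive_tool(increments=[[0.1, -0.02, -0.09, 0, 0, 0], [0.22, -0.05, -0.12, 0, 0, 0], [0.35, -0.08, -0.12, 0, 0, 0], [0.48, -0.11, -0.12, 0, 0, 0], [0.61, -0.14, -0.12, 0, 0, 0]])

```text
time: 6.03
ee_pos: [0.4513, -0.1676, 0.2128]
eef_rot: [0.707, 0.707, 0.0, 0.001]
ft_force: [0.5, 0.9, -0.2]
width: 0.0872
grip_force: 0.0
```

Request:
drive_tool(increments=[[0.13, -0.03, 0, 0, 0, 0], [0.26, -0.06, 0, 0, 0, 0], [0.39, -0.09, 0, 0, 0, 0.02], [0.52, -0.12, 0, 0, 0, 0.04], [0.65, -0.14, 0, 0, 0, 0.053]])

```text
time: 6.45
ee_pos: [0.4089, 0.0275, 0.2128]
eef_rot: [0.722, 0.692, 0.0, 0.0]
ft_force: [0.9, 0.9, 1.0]
width: 0.087
grip_force: 0.0
```

Request:
drive_tool(increments=[[0.057, -0.008, 0, 0, 0, 0], [0.057, -0.008, 0, 0, 0, 0], [0.057, -0.008, 0, 0, 0, 0], [0.057, -0.008, 0, 0, 0, 0], [0.057, -0.008, 0, 0, 0, 0]])

```text
time: 6.87
ee_pos: [0.4084, 0.0418, 0.2126]
eef_rot: [0.722, 0.691, -0.0, -0.0]
ft_force: [-0.7, -0.4, 0.6]
width: 0.0867
grip_force: 0.0
```

```bash
python3 - <<'E'
from h import *
np.set_printoptions(precision=4,suppress=True)
s=read_state();im=camera("wrist");c=get_calibration("wrist");cv2.imwrite("pics/w2.png",im)
print(s["ee_pos"],s["eef_rot"],s["joint_positions"]);xa=np.array([.999,-.042,0]);ya=np.array([.042,.999,0])
for t in(-.045,0,.045): print(proj(c,np.array([.407,.043,.1205])+t*ya))
E
```

```text
[0.4084 0.0418 0.2126] [ 0.7224  0.6915 -0.     -0.    ] [-0.02   -0.13   -0.1769  1.9868 -0.0238  1.283  -0.2323]
[315.6694 254.2808]
[315.5875 202.5969]
[315.4968 145.5007]
```

View pics/w2.png

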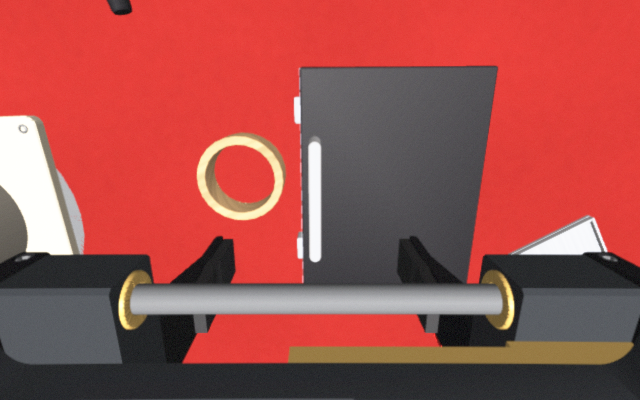

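Request:
drive_tool(increments=[[0, -0.004, 0.07, 0, 0, 0], [0, -0.004, 0.17, 0, 0, 0], [0, -0.004, 0.27, 0, 0, 0], [0, -0.004, 0.342, 0, 0, 0], [0, -0.004, 0.342, 0, 0, 0]])

```text
time: 7.33
ee_pos: [0.4044, 0.0417, 0.1063]
eef_rot: [0.722, 0.692, -0.003, -0.002]
ft_force: [-0.8, 0.3, -0.9]
width: 0.0871
grip_force: 0.0
```

Request:
drive_tool(increments=[[0, 0, 0, 0, 0, 0], [0, 0, 0, 0, 0, 0], [0, 0, 0, 0, 0, 0], [0, 0, 0, 0, 0, 0], [0, 0, 0, 0, 0, 0]], claw=1, force=10)

```text
time: 7.75
ee_pos: [0.4077, 0.0431, 0.111]
eef_rot: [0.722, 0.692, 0.001, 0.001]
ft_force: [-0.9, 0.1, -1.5]
width: 0.0614
grip_force: 0.0
```

Request:
drive_tool(increments=[[0, 0, 0, 0, 0, 0], [0, 0, 0, 0, 0, 0], [0, 0, 0, 0, 0, 0], [0, 0, 0, 0, 0, 0], [0, 0, 0, 0, 0, 0]])

```text
time: 8.17
ee_pos: [0.407, 0.0431, 0.1101]
eef_rot: [0.722, 0.692, 0.0, 0.0]
ft_force: [-0.5, -0.4, -0.5]
width: 0.0283
grip_force: 0.0
```

Request:
drive_tool(increments=[[0, 0, 0, 0, 0, 0], [0, 0, 0, 0, 0, 0], [0, 0, 0, 0, 0, 0], [0, 0, 0, 0, 0, 0], [0, 0, 0, 0, 0, 0]])

```text
time: 8.58
ee_pos: [0.4074, 0.043, 0.1101]
eef_rot: [0.722, 0.692, 0.0, 0.0]
ft_force: [3.7, -0.1, -2.0]
width: 0.0094
grip_force: 10.0
```

```bash
python3 - <<'E'
from h import *
r,a0=.1597,.385
P=lambda t:np.array([-r*np.cos(a0+t),r*np.sin(a0+t)])
ts=np.linspace(0,1.55,16)
for t in ts: print(round(t,2),np.round((P(t)-P(0))/.3,3))
E
```

```text
0.0 [0. 0.]
0.1 [0.023 0.05 ]
0.21 [0.052 0.097]
0.31 [0.085 0.141]
0.41 [0.122 0.181]
0.52 [0.163 0.218]
0.62 [0.208 0.249]
0.72 [0.256 0.276]
0.83 [0.306 0.298]
0.93 [0.359 0.315]
1.03 [0.413 0.326]
1.14 [0.467 0.332]
1.24 [0.522 0.332]
1.34 [0.577 0.326]
1.45 [0.631 0.314]
1.55 [0.683 0.297]
```

Request:
drive_tool(increments=[[0, 0.023, -0.05, 0, 0, 0], [0, 0.052, -0.097, 0, 0, 0], [0, 0.085, -0.141, 0, 0, 0], [0, 0.122, -0.181, 0, 0, 0], [0, 0.163, -0.218, 0, 0, 0]])

```text
time: 9.0
ee_pos: [0.4551, 0.0411, 0.1758]
eef_rot: [0.722, 0.692, -0.001, -0.001]
ft_force: [-2.9, 1.5, -0.3]
width: 0.0095
grip_force: 10.0
```

Request:
drive_tool(increments=[[0, 0.045, -0.031, 0, 0, 0], [0, 0.093, -0.058, 0, 0, 0], [0, 0.143, -0.08, 0, 0, 0], [0, 0.196, -0.097, 0, 0, 0], [0, 0.25, -0.108, 0, 0, 0]])

```text
time: 9.42
ee_pos: [0.5312, 0.0379, 0.2085]
eef_rot: [0.722, 0.692, -0.0, -0.0]
ft_force: [-0.9, -0.5, 1.3]
width: 0.0095
grip_force: 10.0
```

Request:
drive_tool(increments=[[0, 0.054, -0.006, 0, 0, 0], [0, 0.109, -0.006, 0, 0, 0], [0, 0.164, 0, 0, 0, 0], [0, 0.218, 0.012, 0, 0, 0], [0, 0.26, 0.024, 0, 0, 0]])

```text
time: 9.83
ee_pos: [0.6095, 0.0345, 0.2003]
eef_rot: [0.722, 0.692, -0.0, -0.0]
ft_force: [-1.3, 0.2, -0.3]
width: 0.0092
grip_force: 10.0
```

Request:
drive_tool(increments=[[0, 0, 0, 0, 0, 0], [0, 0, 0, 0, 0, 0], [0, 0, 0, 0, 0, 0], [0, 0, 0, 0, 0, 0], [0, 0, 0, 0, 0, 0]], claw=0.7)

```text
time: 10.25
ee_pos: [0.6084, 0.0347, 0.201]
eef_rot: [0.722, 0.692, 0.0, 0.0]
ft_force: [0.7, 0.1, -0.7]
width: 0.0252
grip_force: 0.2
```

Request:
drive_tool(increments=[[0, 0, -0.1, 0, 0, 0], [0, 0, -0.22, 0, 0, 0], [0, 0, -0.3, 0, 0, 0], [0, 0, -0.3, 0, 0, 0], [0, 0, -0.3, 0, 0, 0]])

```text
time: 10.67
ee_pos: [0.6091, 0.0348, 0.2924]
eef_rot: [0.722, 0.692, 0.001, 0.001]
ft_force: [-0.1, -0.3, 0.0]
width: 0.0259
grip_force: 0.0
```

Request:
drive_tool(increments=[[0, -0.1, 0, 0, 0, 0], [0, -0.22, 0, 0, 0, 0], [0, -0.35, 0, 0, 0, 0], [0, -0.45, 0, 0, 0, 0], [0, -0.45, 0, 0, 0, 0]], claw=0)

```text
time: 11.08
ee_pos: [0.4691, 0.0405, 0.2899]
eef_rot: [0.721, 0.693, -0.001, -0.0]
ft_force: [0.5, 0.2, 0.9]
width: 0.0517
grip_force: 0.0
```

```bash
python3 - <<'E'
from h import *
np.set_printoptions(precision=4,suppress=True)
s=read_state();im=camera("wrist");c=get_calibration("wrist");cv2.imwrite("pics/w3.png",im)
np.save("w3.npy",c,allow_pickle=True)
print(s["ee_pos"],s["time"])
cv2.imwrite("pics/side3.png",camera("side"))
E
```

```text
[0.4691 0.0405 0.2899] 11.0833
```

View pics/w3.png

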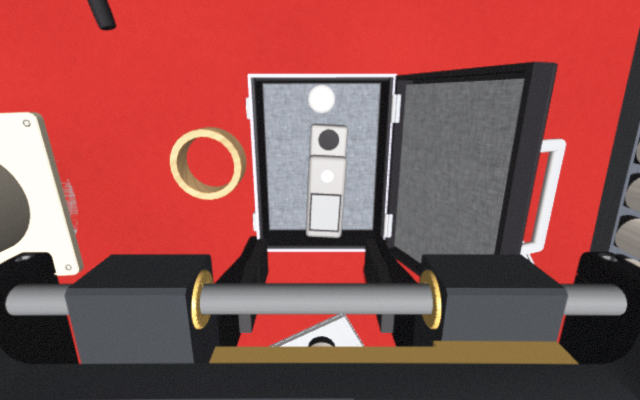

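```bash
python3 - <<'E'
from h import *
np.set_printoptions(precision=4,suppress=True)
c=np.load("w3.npy",allow_pickle=True).item()
f=lambda p,z:onz(c,*p,z)[:2]
A=[f(p,.056) for p in[(310.5,157),(345.5,157.5),(306.5,235.5),(341,237)]]
B=[f(p,.036) for p in[(312.5,124.5),(347,125.5)]]
print(A,B,"tile",f((321,99),.024))
n=(B[0]+B[1])/2;s=(A[2]+A[3])/2;d=n-s
print("len",np.linalg.norm(d),"w",np.linalg.norm(A[1]-A[0]),np.linalg.norm(A[3]-A[2]),"ctr",(n+s)/2,"yaw",-np.arctan2(d[0],d[1]))
print([f(p,.0605) for p in[(249,75),(395,75),(248,250)]])
E
```

```text
[array([0.4645, 0.0529]), array([0.5059, 0.0507]), array([ 0.4548, -0.0474]), array([ 0.4987, -0.0513])] [array([0.4682, 0.0889]), array([0.5099, 0.086 ])] tile [0.4797 0.1178]
len 0.13735922409418394 w 0.04149057800996027 0.04401920978101298 ctr [0.4829 0.019 ] yaw -0.08990828769597944
[array([0.4017, 0.1463]), array([0.5607, 0.1399]), array([ 0.3795, -0.0624])]
```

Request:
drive_tool(increments=[[0.08, 0.01, 0, 0, 0, 0], [0.2, 0.02, 0, 0, 0, 0], [0.33, 0.03, 0, 0, 0, 0], [0.46, 0.04, 0, 0, 0, 0], [0.58, 0.05, 0, 0, 0, 0]])

```text
time: 11.6
ee_pos: [0.4965, 0.2157, 0.2896]
eef_rot: [0.722, 0.692, -0.0, -0.001]
ft_force: [0.6, 1.1, 0.2]
width: 0.0856
grip_force: 0.0
```

Request:
drive_tool(increments=[[0.12, 0.01, 0, 0, 0, -0.04], [0.24, 0.02, 0, 0, 0, -0.09], [0.35, 0.03, 0, 0, 0, -0.13], [0.42, 0.035, 0, 0, 0, -0.168], [0.42, 0.035, 0, 0, 0, -0.168]])

```text
time: 12.02
ee_pos: [0.5107, 0.3441, 0.288]
eef_rot: [0.672, 0.741, -0.001, -0.002]
ft_force: [-0.5, 1.0, -0.1]
width: 0.0869
grip_force: 0.0
```

```bash
python3 - <<'E'
from h import *
np.set_printoptions(precision=4,suppress=True)
s=read_state();im=camera("wrist");c=get_calibration("wrist");cv2.imwrite("pics/w4.png",im)
np.save("w4.npy",c,allow_pickle=True)
print(s["ee_pos"],s["eef_rot"],s["joint_positions"],c["position"])
E
```

```text
[0.5107 0.3441 0.288 ] [ 0.6717  0.7408 -0.0009 -0.0019] [-0.3639  0.3163 -0.391   1.3631  0.1156  1.4873 -0.6494] [0.5027 0.4229 0.4492]
```

View pics/w4.png

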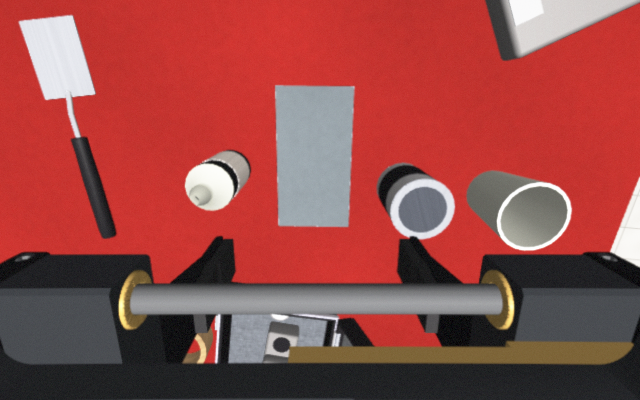

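```bash
python3 - <<'E'
from h import *
np.set_printoptions(precision=4,suppress=True)
c=np.load("w4.npy",allow_pickle=True).item()
f=lambda p,z:onz(c,*p,z)[:2]
P=np.array([f(p,.004) for p in[(276,86),(354,86),(349,226),(278,226)]]);print("panel",P,P.mean(0))
y=(P[0]+P[1]-P[2]-P[3])/2;print("len",np.linalg.norm(y),"yaw",-np.arctan2(y[0],y[1]))
print("spout .15",f((203,192),.15)); 
for z in(.09,.1,.11): print("shoulder",z,f((211,186),z),"edge",f((236,186),z))
print("can top",f((424,210),.1),"edge",f((390,212),.1))
print("base edge bottle top-right",f((251,158),0),"can base top-left",f((378,180),0))
ca,cb=get_calibration("side"),get_calibration("scene")
A=[];b=[]
for cc,u in((ca,(276.5,321.5)),(cb,(457,196)),(c,(203,192))):
    p,d=ray(cc,*u);d/=np.linalg.norm(d);M=np.eye(3)-np.outer(d,d);A.append(M);b.append(M@p)
print("tip",np.linalg.lstsq(np.vstack(A),np.hstack(b),rcond=None))
E
```

```text
panel [[0.4509 0.4299]
 [0.5484 0.4392]
 [0.5655 0.2515]
 [0.465  0.2418]] [0.5074 0.3406]
len 0.18854708997066114 yaw 0.08255331230997288
spout .15 [0.4062 0.3284]
shoulder 0.09 [0.3956 0.3172] edge [0.4231 0.3198]
shoulder 0.1 [0.3986 0.3201] edge [0.4253 0.3227]
shoulder 0.11 [0.4016 0.323 ] edge [0.4275 0.3255]
can top [0.6314 0.315 ] edge [0.5948 0.3091]
base edge bottle top-right [0.4223 0.335 ] can base top-left [0.5973 0.321 ]
tip (array([0.3988, 0.3203, 0.1387]), array([0.]), np.int32(3), array([1.7304, 1.5144, 0.8439]))
```

```bash
cat >> h.py <<'E'
def ori(psi,phi):
    c,s=np.cos(psi),np.sin(psi)
    return (R.from_matrix(np.array([[-s,c,0],[c,s,0],[0,0,-1.]]))*R.from_rotvec([0,-phi,0])).as_quat()
E
python3 - <<'E'
from h import *
np.set_printoptions(precision=4,suppress=True)
print(R.from_quat(ori(-.09,.5)).as_matrix()[:,2])
print(inc([.473,.029,.27],ori(-.09,.5)))
E
```

```text
[-0.0431 -0.4775 -0.8776]
[-1.025 -0.225  0.062  0.055 -0.635  0.231]
```

Request:
drive_tool(increments=[[-0.07, -0.02, 0, 0, 0, 0], [-0.18, -0.04, 0, 0, 0, 0], [-0.3, -0.07, 0, 0, 0, 0], [-0.42, -0.1, 0, 0, 0, 0], [-0.55, -0.125, 0, 0, 0, 0]])

```text
time: 12.48
ee_pos: [0.4891, 0.169, 0.29]
eef_rot: [0.675, 0.738, -0.0, -0.0]
ft_force: [1.1, 0.2, 0.7]
width: 0.0868
grip_force: 0.0
```

Request:
drive_tool(increments=[[-0.1, -0.02, 0.01, 0.01, -0.12, 0.04], [-0.2, -0.04, 0.03, 0.02, -0.25, 0.09], [-0.3, -0.06, 0.04, 0.03, -0.38, 0.14], [-0.4, -0.08, 0.05, 0.04, -0.51, 0.19], [-0.475, -0.1, 0.062, 0.055, -0.635, 0.231]])

```text
time: 12.9
ee_pos: [0.4726, 0.0232, 0.2725]
eef_rot: [0.718, 0.649, -0.184, 0.17]
ft_force: [0.3, -0.3, -0.4]
width: 0.0871
grip_force: 0.0
```

Request:
drive_tool(increments=[[0, 0, 0, 0, 0, 0], [0, 0, 0, 0, 0, 0], [0, 0, 0, 0, 0, 0], [0, 0, 0, 0, 0, 0], [0, 0, 0, 0, 0, 0]])

```text
time: 13.32
ee_pos: [0.4727, 0.027, 0.2726]
eef_rot: [0.717, 0.652, -0.181, 0.167]
ft_force: [0.6, -0.1, -0.2]
width: 0.087
grip_force: 0.0
```

```bash
python3 - <<'E'
from h import *
np.set_printoptions(precision=4,suppress=True)
s=read_state();print(s["ee_pos"],s["joint_positions"])
for z in(.27,.1,.036): print(inc([.473,.029,z],ori(-.09,.5)))
E
```

```text
[0.4727 0.027  0.2726] [-0.1936  0.1236 -0.2956  1.7019  0.4473  1.6087 -0.6357]
[ 0.01   0.     0.004  0.002 -0.003 -0.007]
[ 0.281 -0.002  0.502  0.002 -0.003 -0.007]
[ 0.382 -0.003  0.69   0.002 -0.003 -0.007]
```

Request:
drive_tool(increments=[[0.05, 0, 0.09, 0, 0, 0], [0.11, 0, 0.2, 0, 0, 0], [0.17, 0, 0.31, 0, 0, 0], [0.24, -0.002, 0.43, 0, 0, 0], [0.281, -0.002, 0.502, 0, 0, 0]])

```text
time: 13.73
ee_pos: [0.4712, 0.0283, 0.0963]
eef_rot: [0.717, 0.652, -0.182, 0.167]
ft_force: [-0.6, -0.1, -0.6]
width: 0.0869
grip_force: 0.0
```

Request:
drive_tool(increments=[[0.02, 0, 0.04, 0, 0, 0], [0.045, 0, 0.08, 0, 0, 0], [0.065, 0, 0.12, 0, 0, 0], [0.085, 0, 0.15, 0, 0, 0], [0.085, 0, 0.15, 0, 0, 0]])

```text
time: 14.15
ee_pos: [0.4723, 0.0292, 0.0466]
eef_rot: [0.717, 0.652, -0.182, 0.167]
ft_force: [-0.2, -0.2, 0.1]
width: 0.0869
grip_force: 0.0
```

```bash
python3 - <<'E'
from h import *
np.set_printoptions(precision=4,suppress=True)
s=read_state();print(s["ee_pos"],s["ft_force"])
print(inc([.473,.029,.037],ori(-.09,.5)))
im=camera("side");k=cv2.resize(im[120:330,220:440],None,fx=2.7,fy=2.7,interpolation=cv2.INTER_CUBIC)
w=cv2.resize(camera("scene")[100:260,260:440],None,fx=1.15,fy=1.15)
cv2.imwrite("pics/s5.png",k)
E
```

```text
[0.4723 0.0292 0.0466] [-0.2267 -0.2432  0.0734]
[ 0.015  0.002  0.028 -0.     0.    -0.006]
```

View pics/s5.png

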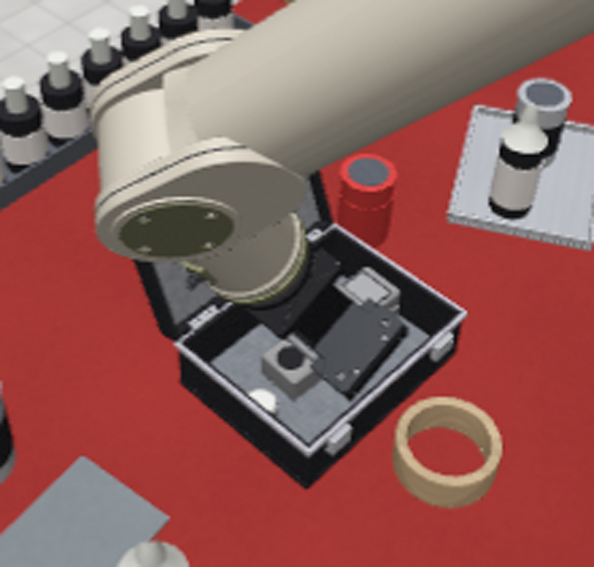

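Request:
drive_tool(increments=[[0.005, 0, 0.01, 0, 0, 0], [0.01, 0, 0.02, 0, 0, 0], [0.015, 0.002, 0.028, 0, 0, 0], [0.015, 0.002, 0.028, 0, 0, 0], [0.015, 0.002, 0.028, 0, 0, 0]])

```text
time: 14.67
ee_pos: [0.4733, 0.029, 0.0382]
eef_rot: [0.717, 0.652, -0.182, 0.168]
ft_force: [0.3, 0.1, 0.3]
width: 0.0868
grip_force: 0.0
```

Request:
drive_tool(increments=[[0, 0, 0, 0, 0, 0], [0, 0, 0, 0, 0, 0], [0, 0, 0, 0, 0, 0], [0, 0, 0, 0, 0, 0], [0, 0, 0, 0, 0, 0]], claw=0.4, force=45)

```text
time: 15.08
ee_pos: [0.4734, 0.0291, 0.0383]
eef_rot: [0.717, 0.652, -0.182, 0.168]
ft_force: [4.6, -1.4, 1.7]
width: 0.0616
grip_force: 1.6
```

Request:
drive_tool(increments=[[0, 0, 0, 0, 0, 0], [0, 0, 0, 0, 0, 0], [0, 0, 0, 0, 0, 0], [0, 0, 0, 0, 0, 0], [0, 0, 0, 0, 0, 0]], claw=1, force=45)

```text
time: 15.5
ee_pos: [0.4737, 0.0292, 0.0384]
eef_rot: [0.717, 0.652, -0.182, 0.168]
ft_force: [3.1, 0.8, 2.3]
width: 0.0457
grip_force: 44.8
```

Request:
drive_tool(increments=[[0, 0, 0, 0, 0, 0], [0, 0, 0, 0, 0, 0], [0, 0, 0, 0, 0, 0], [0, 0, 0, 0, 0, 0], [0, 0, 0, 0, 0, 0]])

```text
time: 15.92
ee_pos: [0.4737, 0.0292, 0.0384]
eef_rot: [0.717, 0.652, -0.182, 0.168]
ft_force: [5.3, 0.7, 3.8]
width: 0.0458
grip_force: 44.8
```

```bash
python3 - <<'E'
from h import *
np.set_printoptions(precision=4,suppress=True)
s=read_state();print(s["ee_pos"],s["ft_force"])
for z in(.08,.23): print(inc([.473,.029,z],ori(-.09,.5)))
E
```

```text
[0.4737 0.0292 0.0384] [5.3021 0.7375 3.7775]
[-0.067 -0.002 -0.121  0.002 -0.    -0.007]
[-0.307  0.    -0.56   0.002 -0.    -0.007]
```

Request:
drive_tool(increments=[[-0.02, 0, -0.04, 0, 0, 0], [-0.05, 0, -0.09, 0, 0, 0], [-0.08, 0, -0.15, 0, 0, 0], [-0.12, 0, -0.22, 0, 0, 0], [-0.16, 0, -0.3, 0, 0, 0]])

```text
time: 16.33
ee_pos: [0.4711, 0.0296, 0.1405]
eef_rot: [0.717, 0.652, -0.184, 0.166]
ft_force: [0.6, 0.3, -4.0]
width: 0.0457
grip_force: 44.8
```

Request:
drive_tool(increments=[[-0.05, 0, -0.09, 0, 0, 0], [-0.1, 0, -0.18, 0, 0, 0], [-0.15, 0, -0.27, 0, 0, 0], [-0.17, 0, -0.31, 0, 0, 0], [-0.17, 0, -0.31, 0, 0, 0]])

```text
time: 16.75
ee_pos: [0.4731, 0.0305, 0.2487]
eef_rot: [0.717, 0.652, -0.18, 0.168]
ft_force: [-0.1, -0.8, -4.7]
width: 0.0456
grip_force: 44.8
```

```bash
python3 - <<'E'
from h import *
np.set_printoptions(precision=4,suppress=True)
s=read_state();print(s["ee_pos"],s["ft_force"],s["joint_positions"])
print(inc([.5104,.3604,.24],ori(.086,.5)))
im=camera("wrist");cv2.imwrite("pics/w6.png",im)
E
```

```text
[0.4731 0.0305 0.2487] [-0.0566 -0.8342 -4.6672] [-0.1973  0.1417 -0.3006  1.7331  0.4515  1.5678 -0.6665]
[ 0.986  0.02  -0.503 -0.103 -0.002 -0.205]
```

View pics/w6.png

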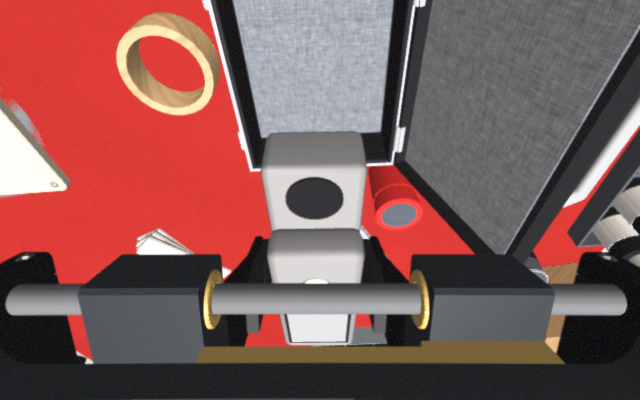

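```bash
python3 - <<'E'
from h import *
np.set_printoptions(precision=4,suppress=True)
s=read_state();c=get_calibration("wrist");p=s["ee_pos"];u=np.array([.09,.996])
a=onz(c,313,134,p[2]-.0024);b=onz(c,316,230,p[2]+.0176)
for q,m in((a,.07),(b,.035)): print(q-p,"centre from TCP along meter y",(q-p)[:2]@u-m, "x",(q-p)[:2]@[.996,-.09])
E
```

```text
[ 0.0047  0.0767 -0.0024] centre from TCP along meter y 0.006826542092998628 x -0.0022155546880826696
[0.0027 0.0449 0.0176] centre from TCP along meter y 0.009982623694596973 x -0.0013147842481036243
```

Request:
drive_tool(increments=[[0.06, 0, -0.03, 0, 0, 0], [0.16, 0, -0.08, 0, 0, 0], [0.27, 0.005, -0.14, 0, 0, 0], [0.38, 0.01, -0.19, 0, 0, 0], [0.49, 0.01, -0.25, 0, 0, 0]])

```text
time: 17.22
ee_pos: [0.4903, 0.1945, 0.2384]
eef_rot: [0.717, 0.652, -0.184, 0.167]
ft_force: [0.9, -0.0, -3.5]
width: 0.046
grip_force: 44.8
```

Request:
drive_tool(increments=[[0.11, 0, -0.06, -0.02, 0, -0.04], [0.22, 0, -0.11, -0.04, 0, -0.08], [0.33, 0.005, -0.17, -0.06, 0, -0.12], [0.42, 0.01, -0.21, -0.08, 0, -0.16], [0.49, 0.01, -0.25, -0.103, 0, -0.205]])

```text
time: 17.63
ee_pos: [0.5085, 0.3598, 0.2325]
eef_rot: [0.653, 0.716, -0.171, 0.181]
ft_force: [-0.5, -0.1, -3.1]
width: 0.0457
grip_force: 44.8
```

Request:
drive_tool(increments=[[0, 0, 0, 0, 0, 0], [0, 0, 0, 0, 0, 0], [0, 0, 0, 0, 0, 0], [0, 0, 0, 0, 0, 0], [0, 0, 0, 0, 0, 0]])

```text
time: 18.05
ee_pos: [0.5102, 0.3565, 0.2367]
eef_rot: [0.655, 0.713, -0.169, 0.181]
ft_force: [0.0, 0.5, -3.1]
width: 0.0457
grip_force: 44.8
```

```bash
python3 - <<'E'
from h import *
np.set_printoptions(precision=4,suppress=True)
s=read_state();print(s["ee_pos"],s["ft_force"],s["joint_positions"])
for z in (.24,.12,.045,.0364):print(inc([.5104,.3604,z],ori(.086,.5)))
E
```

```text
[0.5102 0.3565 0.2367] [ 0.0481  0.5106 -3.1118] [-0.6097  0.6029 -0.4319  1.1742  0.5419  1.8168 -0.913 ]
[ 0.006  0.002 -0.016 -0.005  0.001 -0.   ]
[ 0.198  0.003  0.335 -0.005  0.001 -0.   ]
[ 0.318  0.004  0.554 -0.005  0.001 -0.   ]
[ 0.332  0.004  0.58  -0.005  0.001 -0.   ]
```

```bash
python3 - <<'E'
from h import *
np.set_printoptions(precision=4,suppress=True)
s=read_state();c=get_calibration("wrist");p=s["ee_pos"];u=np.array([-.086,.996])
im=camera("wrist");im0=cv2.imread("pics/w6.png")
g=cv2.cvtColor(im0,cv2.COLOR_BGR2GRAY).astype(int);print("col 280",g[124:262:3,280])
for v,z,m in((132,-.0324,.07),(168,-.0024,.07),(230,-.0024,.035),(248,.0176,.035)):
    q=onz(c,315,v,p[2]+z); print(v,"centre along y",(q-p)[:2]@u-m,"x",(q-p)[:2]@[.996,.086])
E
```

```text
col 280 [184 178 171 103 112 115 117 116 119 120 122 123 124 126 162 208 222 220
 219 218 219 220 220 220 219 219 219 219 218 218 218 216 218 216 218 110
  99 110 114 119 121 130 144 172 202 219]
132 centre along y -0.01258736005239728 x -0.0016937492182106566
168 centre along y -0.009414588282295203 x -0.0015744519808207015
230 centre along y -0.01439786910557041 x -0.0017134457897393497
248 centre along y -0.0017557713069724923 x -0.0015971540057059153
```

Request:
drive_tool(increments=[[0.03, 0.002, 0.04, -0.005, 0, 0], [0.07, 0.003, 0.11, -0.005, 0, 0], [0.12, 0.003, 0.2, -0.005, 0, 0], [0.16, 0.003, 0.28, -0.005, 0, 0], [0.198, 0.003, 0.335, -0.005, 0, 0]])

```text
time: 18.52
ee_pos: [0.51, 0.36, 0.1182]
eef_rot: [0.655, 0.714, -0.168, 0.183]
ft_force: [0.1, -1.2, -3.4]
width: 0.0457
grip_force: 44.8
```

Request:
drive_tool(increments=[[0.02, 0, 0.04, 0, 0, 0], [0.05, 0, 0.09, 0, 0, 0], [0.08, 0, 0.14, 0, 0, 0], [0.105, 0, 0.19, 0, 0, 0], [0.115, 0, 0.21, 0, 0, 0]])

```text
time: 18.93
ee_pos: [0.5094, 0.3611, 0.0458]
eef_rot: [0.654, 0.715, -0.168, 0.182]
ft_force: [0.0, 0.5, -3.5]
width: 0.0454
grip_force: 44.8
```

```bash
python3 - <<'E'
from h import *
np.set_printoptions(precision=4,suppress=True)
s=read_state();print(s["ee_pos"],s["ft_force"],s["joint_positions"])
for z in (.045,.0364):print(inc([.5104,.3604,z],ori(.086,.5)))
E
```

```text
[0.5094 0.3611 0.0458] [ 0.0319  0.5357 -3.4643] [-0.6132  0.7629 -0.4136  1.342   0.5868  1.5309 -1.0495]
[-0.001  0.003  0.004 -0.001  0.002  0.003]
[ 0.013  0.003  0.029 -0.001  0.002  0.003]
```

Request:
drive_tool(increments=[[0.003, 0.001, 0.008, 0, 0, 0], [0.006, 0.002, 0.016, 0, 0, 0], [0.009, 0.002, 0.023, 0, 0, 0], [0.011, 0.002, 0.026, 0, 0, 0], [0.011, 0.002, 0.026, 0, 0, 0]])

```text
time: 19.35
ee_pos: [0.5109, 0.3614, 0.0406]
eef_rot: [0.655, 0.714, -0.167, 0.183]
ft_force: [0.2, 0.3, -3.5]
width: 0.0457
grip_force: 44.8
```

Request:
drive_tool(increments=[[0, 0, 0, 0, 0, 0], [0, 0, 0, 0, 0, 0], [0, 0, 0, 0, 0, 0], [0, 0, 0, 0, 0, 0], [0, 0, 0, 0, 0, 0]])

```text
time: 19.77
ee_pos: [0.5107, 0.3611, 0.0402]
eef_rot: [0.655, 0.714, -0.167, 0.183]
ft_force: [-0.2, 0.8, -2.9]
width: 0.0454
grip_force: 44.8
```

Request:
drive_tool(increments=[[0.002, 0, 0.004, 0, 0, 0], [0.004, 0, 0.008, 0, 0, 0], [0.006, 0, 0.011, 0, 0, 0], [0.006, 0, 0.011, 0, 0, 0], [0.006, 0, 0.011, 0, 0, 0]])

```text
time: 20.18
ee_pos: [0.5107, 0.361, 0.0365]
eef_rot: [0.654, 0.714, -0.167, 0.183]
ft_force: [0.4, -0.2, -0.8]
width: 0.0455
grip_force: 44.8
```

Request:
drive_tool(increments=[[0, 0, 0.002, 0, 0, 0], [0, 0, 0.002, 0, 0, 0], [0, 0, 0.002, 0, 0, 0], [0, 0, 0.002, 0, 0, 0], [0, 0, 0.002, 0, 0, 0]])

```text
time: 20.6
ee_pos: [0.5107, 0.361, 0.0364]
eef_rot: [0.655, 0.714, -0.167, 0.183]
ft_force: [-1.9, -0.6, 5.2]
width: 0.0459
grip_force: 44.7
```

Request:
drive_tool(increments=[[0, 0, 0, 0, 0, 0], [0, 0, 0, 0, 0, 0], [0, 0, 0, 0, 0, 0], [0, 0, 0, 0, 0, 0], [0, 0, 0, 0, 0, 0]], claw=0.15)

```text
time: 21.02
ee_pos: [0.5108, 0.3608, 0.0357]
eef_rot: [0.654, 0.714, -0.167, 0.183]
ft_force: [0.0, -0.0, 0.1]
width: 0.0701
grip_force: 0.0
```

Request:
drive_tool(increments=[[0, 0, 0, 0, 0, 0], [-0.04, 0, -0.07, 0, 0, 0], [-0.1, 0, -0.18, 0, 0, 0], [-0.16, 0, -0.29, 0, 0, 0], [-0.22, 0, -0.41, 0, 0, 0]])

```text
time: 21.43
ee_pos: [0.5103, 0.3612, 0.1765]
eef_rot: [0.654, 0.714, -0.168, 0.182]
ft_force: [1.0, 1.0, -0.2]
width: 0.0738
grip_force: 0.0
```

Request:
drive_tool(increments=[[-0.05, 0, -0.09, 0, 0, 0], [-0.1, 0, -0.18, 0, 0, 0], [-0.14, 0, -0.27, 0, 0, 0], [-0.14, 0, -0.27, 0, 0, 0], [-0.14, 0, -0.27, 0, 0, 0]])

```text
time: 21.85
ee_pos: [0.5106, 0.3645, 0.2683]
eef_rot: [0.655, 0.715, -0.165, 0.182]
ft_force: [-0.2, 0.7, 0.2]
width: 0.0742
grip_force: 0.0
```

```bash
python3 - <<'E'
from h import *
np.set_printoptions(precision=4,suppress=True)
s=read_state();print(s["ee_pos"],s["ft_force"],s["width"])
c=get_calibration("wrist");im=camera("wrist");cv2.imwrite("pics/w7.png",im)
g=im.astype(int);hsv=cv2.cvtColor(im,cv2.COLOR_BGR2HSV)
exp=np.array([.507,.342]);x=np.array([.996,.086]);y=np.array([-.086,.996])
ctr=exp+.005*x+.007*y
for n,a,b,z in(("tall+",.023,.035,.054),("low end+",.023,.07,.034),("low end-",-.023,.07,.034),("mid low",0,.052,.034)):
    q=ctr+a*x+b*y;print(n,proj(c,[*q,z]))
v=[];m=((hsv[...,1]<40)&(hsv[...,2]>150)).astype(np.uint8)
n,l,st,ce=cv2.connectedComponentsWithStats(m)
print([(st[i].tolist(),ce[i].round()) for i in range(1,n) if st[i,4]>300])
# side and scene views: same bright-grey blobs, compared with start for the bystanders
for nm in("side","scene"):
    b=camera(nm);a=cv2.imread(f"pics/{nm}0.png");cv2.imwrite(f"pics/{nm}7.png",b);cc=get_calibration(nm)
    for k,P in dict(botA=[.468,-.258,.07],botB=[.399,.321,.07],canA=[.631,.316,.05],tape=[.33,.047,.018]).items():
        u,w=proj(cc,P).astype(int);print(nm,k,(u,w),cv2.absdiff(a,b)[max(w-12,0):w+13,u-12:u+13].mean().round(1))
E
```

```text
[0.5106 0.3645 0.2683] [-0.2446  0.7069  0.1512] 0.07415690040845883
tall+ [340.3316  53.8735]
low end+ [341.2521   5.2501]
low end- [290.1366   5.1976]
mid low [315.6687  26.6986]
[([259, 0, 101, 143, 9702], array([309.,  64.])), ([174, 65, 61, 62, 1604], array([210.,  86.])), ([503, 80, 92, 103, 4435], array([541., 136.])), ([300, 99, 33, 38, 1167], array([316., 117.])), ([394, 104, 72, 71, 1915], array([431., 136.])), ([164, 106, 57, 58, 2227], array([190., 131.])), ([543, 138, 97, 114, 4372], array([606., 202.])), ([0, 194, 80, 70, 2281], array([ 38., 223.])), ([221, 215, 117, 68, 754], array([283., 229.])), ([237, 223, 86, 48, 3191], array([280., 246.])), ([522, 226, 33, 28, 503], array([537., 238.])), ([156, 302, 320, 43, 4998], array([303., 313.]))]
side botA (np.int64(410), np.int64(179)) 6.8
side botB (np.int64(276), np.int64(340)) 2.9
side canA (np.int64(207), np.int64(277)) 59.0
side tape (np.int64(384), np.int64(287)) 2.4
scene botA (np.int64(270), np.int64(166)) 7.3
scene botB (np.int64(451), np.int64(214)) 2.3
scene canA (np.int64(424), np.int64(277)) 2.2
scene tape (np.int64(372), np.int64(183)) 37.3
```

```bash
python3 - <<'E'
from h import *
np.set_printoptions(precision=4,suppress=True)
c3=np.load("w3.npy",allow_pickle=True).item();c=get_calibration("wrist")
d3=onz(c3,325,212.5,.056)[:2]-[.483,.019];m=d3@[.09,.996];print("display on meter y",m)
q=onz(c,316,117,.054)[:2];y=np.array([-.086,.996]);ctr=q-m*y
print("meter centre",ctr,"off",ctr-[.507,.342],read_state()["time"])
r=close_job();print(r)
E
```

```text
display on meter y -0.03656691800866674
meter centre [0.51   0.3535] off [0.003  0.0115] 22.0
the job is handed in; nothing more can be done
None
```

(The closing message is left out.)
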